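Open the vise jaw and lift out the finished block

ROBOT

A 7-joint arm with a two-finger parallel gripper is mounted at the origin on a cart in front of the work surface, level with it; the furniture and walls round the work are solid. World frame = base frame: x ahead of the robot, y to its left, z up, the work surface at z = 0. Lengths are in mm, angles in rad, forces in N, time in s.
With the tool pointing down it reaches from about 400 to 875 mm from the base axis. Payload 19.3 kg.
Tool frame: the origin (TCP) lies at the very end of the fingers, on their centre line; the grasp point (between the pads) lies 19 mm behind it (grip_point_offset is the z of the grasp point in the tool frame, in mm); z points along the fingers, y is the line along which they close (so a half turn about z gives the same grasp; the last joint's range is limited). The gripper opens to 85 mm and grips with 20 to 120 N. Pads are 22 mm wide; open, the fingers measure 114 mm over their backs; the gripper's body (76 mm by 85 mm) begins 54 mm behind the grasp point. The pads swing forward as they close: fully open they stand 13 mm farther back than shut.
Start: joints at [1.22, 0.521, -0.036, 1.599, 0.021, 1.021, -0.113], TCP at [173.175, -600.521, 231.291] pointing down, gripper open.
Joint ranges: [-2.91, 2.91], [-0.3, 2.13], [-1.5, 1.42], [0.17, 2.43], [-1.26, 4.41], [0.16, 1.93], [-2.52, 2.52]. Speed limits (rad/s): [1.89, 1.89, 2.39, 2.39, 3.01, 3.01, 3.01].

INTERFACE

Orientations are given as a 3x3 rotation matrix whose columns are the frame's x, y, z axes.
In Python, from workcell import movep, movel, goto_joints, open_gripper, clamp, wait, inverse_kinematics, read_state, camera, PlanningError, finish_job, grip_point_offset gives the robot as it stands. Calls block until the motion is done:
- movep(position, orientation): joint-space move of the TCP to a pose.
- movel(position, frame=None, max_speed=150, guard=None): straight line of the TCP; frame=None keeps the orientation; max_speed is the mean speed in mm/s. With guard (N) it stops when the force on the tool has changed by that much, and returns True; else False.
- goto_joints(angles): joint-space move.
- open_gripper() and clamp(): open the fingers fully, or close them until they stop; the grip force is fixed at half the most.
- wait(seconds).
- inverse_kinematics(position, orientation): joint angles nearest the present ones, or None.
- read_state(): the state.
- camera(name): name is "scene" or "side" or "wrist"; returns a dict with "image" (384x512x3 uint8, blue, green, red), "range_z" (384x512 float32, mm along the optical axis (not along the pixel's ray), 0 where there is no reading), "fx", "fy", "cx", "cy" (pixels), "dist_coeffs" ([k1, k2, p1, p2, k3] as OpenCV has them; the pictures are not rectified), "cam_to_world" (4x4, takes a point from camera to world coordinates). Camera axes: x right, y up, looking along -z (the intrinsics and any distortion apply to the point x, -y, -z); pixel columns grow to the right and rows downward; lengths in mm; the calibration is good to about 2 mm. A picture is of the moment at which its call begins.
A pose or a line that the arm cannot do raises PlanningError and nothing moves.
- finish_job(): hands the job in; it is judged then, once.
The state is a dict: "time": time; "qpos": joint angles; "qvel": joint speeds; "joint_efforts": joint torques, N m; "eef_pos": TCP position; "tool_rot": TCP orientation; "ft_force": force on the tool from outside, world axes, zero at the start; "torque": the same for the moment, N m; "finger_gap": finger opening in mm; "gripper_force": force on a finger pad.
Only numpy, scipy, OpenCV 4.12 (cv2) and the standard library are available. Lean on these libraries where they do the work, as an engineer would, in place of code of your own. Each camera call takes 0.05 s, during which the arm holds its last target. There are 200 camera calls.

TASK

Pull the red tab to slide the vise jaw well back, so that its lip is clear of the foot of the aluminium block while the block still sits on the vise bed. Then take the block by its upright web, lift it straight up until its underside is about 15 cm above the table, and finish holding it there, level and still, in the gripper above the open vise: do not put it down or let go. Keep the block level all the way and leave the other things on the table where they are.

Things in the scene. Friction and masses are not known exactly. Their poses are not given: they have to be found in the camera images.
- vise: Low blue vise bolted to the table. Origin: centre of its underside, z up; x points from the sliding jaw to the fixed jaw (the jaw opens toward -x). Bed x=-100 to +80 mm, 70 mm wide, top 18 mm above the table. Fixed jaw: face at x=+47 mm, top at 32 mm, no lip, 1 to 2 mm from the foot of the block (pressed or skewed against it, the foot rubs when lifted). Closed sliding jaw: face at x=0.
- vise_jaw (a joint): Opening of the sliding jaw in m: 0 closed, 0.045 fully open, starts at 0 to 0.002; slides along the vise's -x with about 3 N friction and stays where left. Its lip lies over the block's foot until about 0.005.
- jaw_lip (a point): Middle of the front upper edge of the sliding jaw's steel lip (moves with the jaw), 36 mm above the table. The lip is 6 mm thick, 64 mm wide, and juts 6.5 mm past the jaw face; closed, it covers 5 mm of the block's foot and holds it down.
- tab_top (a point): Centre of the top edge of the red pull tab on the sliding jaw (moves with it). Tab: 12 mm thick along the vise's x, 40 mm wide along its y, top 76 mm and free foot 36 mm above the table. 71 mm free between tab and the block's web when closed (nothing there above 36 mm), open space on its other side.
- block: Aluminium milled block, inverted T, about 0.3 kg, on the vise bed between the jaws, its y along the vise's y. Origin: centre of its underside, z up. Foot 44 (x) x 80 (y) x 10 mm high; on it a central web 20 (x) x 80 (y) mm reaching 54 mm above the origin, two 8 mm holes in its top. The web's faces stand free above the lip (36 mm over the table).
- exposure_stage: Tall fixed machine in the middle of the table, between the arm's start and the vise; never moves; go round its front or over it. With its knobs it fills x=0.43 to 0.68 m, y=-0.26 to +0.10 m and up to 0.24 m above the table (world axes); a microscope stands above and behind it from x=0.69 m.
- resist_bottle: Bystander, leave alone: brown bottle with black cap, 42 mm across, 85 mm tall, standing behind the vise. Origin: centre of its underside.
- eyepiece: Bystander, leave alone: black stepped eyepiece, 34 mm across, 40 mm tall, standing behind the vise. Origin: centre of its underside.
- gauge_bar: Bystander, leave alone: ground steel bar, 30x90x18 mm, lying near the front edge of the table. Origin: centre of its underside.
- tape_roll: Bystander, leave alone: blue roll of tape, 72 mm across, 19 mm tall, lying near the front edge right of the vise. Origin: centre of its underside.
- loupe: Bystander, leave alone: black round loupe, 36 mm across, 30 mm tall, on the right of the table. Origin: centre of its underside.
- weight_ring: Bystander, leave alone: pale metal ring, 42 mm across, 14 mm tall, near the front left corner of the table. Origin: centre of its underside.

How it is judged (in metres and radians):
On the way, in this order (a step that is already met when the one before it is completed fails the run):
1. the jaw is open by more than 10 mm and the block still sits on the vise bed (value of joint vise_jaw above 0.01 m and z of block in the frame of vise below 0.023 m), for 0.2 s.
2. the block is lifted off the vise, level, in the fingers (z of block in the frame of vise above 0.06 m and angle between block's own z axis and vertical below 0.14 rad and contact force between block and vise below 0.1 N and contact force between block and the fingers above 1 N), for 0.2 s.
At the end, for the whole second after the job is handed in: The block is held in the fingers with its underside 120 to 200 mm above the table, its origin within 100 mm horizontally of the vise's origin, tilted less than 0.10 rad, still (under 20 mm/s and 0.15 rad/s), not touching the vise, whose jaw stands open by more than 10 mm (height (world z) of block between 0.12 and 0.2 m and horizontal distance between block and vise below 0.1 m and angle between block's own z axis and vertical below 0.1 rad and linear speed of block below 0.02 m/s and angular speed of block below 0.15 rad/s and contact force between block and the fingers above 1 N and contact force between block and vise below 0.1 N and value of joint vise_jaw above 0.01 m); the arm keeps its last pose, push and grip.
It fails at once if the block is tipped by more than 0.35 rad (angle between block's own z axis and vertical above 0.35 rad).
It fails at once if a bystander is moved by more than 15 mm (distance of any of resist_bottle, eyepiece, gauge_bar, tape_roll, loupe, weight_ring from where it was at the start of the episode above 0.015 m).
It also fails if it takes over 43 s, if anything falls off the work surface, if the arm or the gripper's body presses on something with over 40 N, if the wrist force passes 120 N, or if a joint passes its speed limit or range.

## Working session

There is one attempt and no reset: what is moved stays moved. The work goes in short steps, each a Python script; the robot and the scene stay as the last script left them, time stands still between calls to the robot, and variables do not carry over. Pictures are saved under pics/ and viewed, at most 10 in all, crops included, and the job is handed in when it is done.

```bash
mkdir -p pics; python3 - <<'E'
from workcell import *
import cv2,numpy as np
for n in("scene","side"):
    c=camera(n); np.savez(f"pics/{n}0.npz",**c); cv2.imwrite(f"pics/{n}0.png",c["image"])
    print(n,c["fx"],c["cx"],c["cy"],c["dist_coeffs"],c["cam_to_world"].round(3).tolist())
s=read_state();print(s["time"],s["finger_gap"],s["tool_rot"],grip_point_offset)
E
```

```text
scene 458.3378824883195 253.32035837106724 196.06625283415656 [-0.09711843  0.          0.          0.          0.        ] [[0.329, 0.719, -0.612, -337.757], [-0.944, 0.258, -0.205, -279.076], [0.01, 0.645, 0.764, 1203.429], [0.0, 0.0, 0.0, 1.0]]
side 393.849996672291 260.29095363981344 191.842014044277 [-0.04920462  0.          0.          0.          0.        ] [[-0.915, 0.326, -0.239, 335.76], [-0.404, -0.734, 0.546, 542.23], [0.003, 0.596, 0.803, 859.932], [0.0, 0.0, 0.0, 1.0]]
0.1 85.77726412622081 [[ 9.60835646e-01  2.77118667e-01 -3.26484076e-04]
 [ 2.77118854e-01 -9.60835183e-01  9.43913594e-04]
 [-5.21213096e-05 -9.97420721e-04 -9.99999501e-01]] -18.700000000000003
```

View pics/scene0.png

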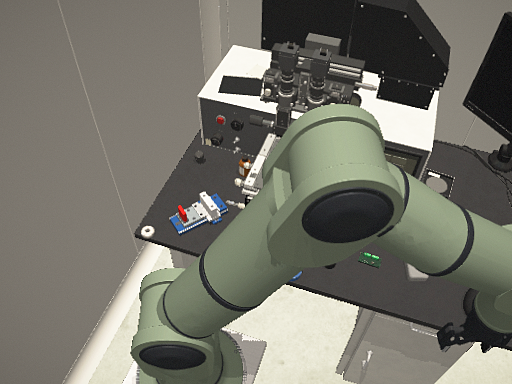

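View pics/side0.png

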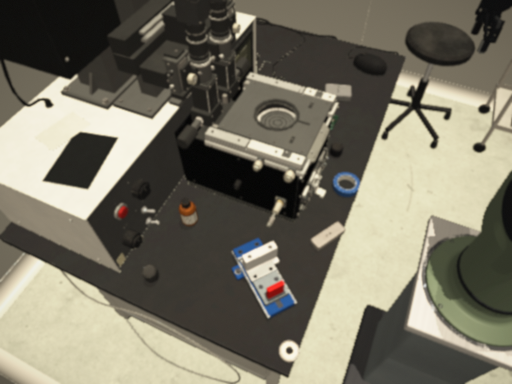

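The side view shows the vise around (263,276), with the red tab at (275,289) and the block's web at (262,257). The bottle is at (188,212), the eyepiece at (150,272) and the gauge bar at (328,236). Next I'll enlarge the vise and use the depth data.

```bash
cat > h.py <<'E'
import numpy as np,cv2
def pts(c,uv,z=None):
    """world points of pixels uv (Nx2) from depth, or on plane z"""
    uv=np.asarray(uv,float).reshape(-1,2)
    K=np.array([[c["fx"],0,c["cx"]],[0,c["fy"],c["cy"]],[0,0,1.]])
    n=cv2.undistortPoints(uv[:,None],K,np.array(c["dist_coeffs"],float))[:,0]
    r=np.c_[n[:,0],-n[:,1],-np.ones(len(n))]; T=np.array(c["cam_to_world"])
    d=r@T[:3,:3].T
    if z is None: s=c["range_z"][uv[:,1].round().astype(int),uv[:,0].round().astype(int)]
    else: s=(z-T[2,3])/d[:,2]
    return T[:3,3]+d*np.asarray(s)[:,None]
E
python3 - <<'E'
from h import *
for n,(a,b,w,h) in {"side":(215,225,100,100),"scene":(160,180,80,60)}.items():
    c=dict(np.load(f"pics/{n}0.npz"))
    v,u=np.mgrid[b:b+h,a:a+w]; uv=np.c_[u.ravel(),v.ravel()]
    P=pts(c,uv); I=c["image"][v,u].reshape(-1,3).astype(int)
    red=(I[:,2]>150)&(I[:,1]<80); blue=(I[:,0]>120)&(I[:,2]<90)
    for nm,m in(("red top",red&(abs(P[:,2]-76)<5)),("web top",(abs(P[:,2]-72)<4)&~red),("blue bed",blue&(abs(P[:,2]-18)<5)),("table",abs(P[:,2])<4)):
        Q=P[m].astype(np.float32)
        if len(Q)>5: print(n,nm,len(Q),Q.mean(0).round(1),cv2.minAreaRect(Q[:,:2]))
    cv2.imwrite(f"pics/{n}1.png",cv2.resize(c["image"][b:b+h,a:a+w],None,fx=6,fy=6,interpolation=cv2.INTER_CUBIC))
E
```

```text
Traceback (most recent call last):
cv2.error: OpenCV(4.12.0) /io/opencv/modules/imgproc/src/convhull.cpp:143: error: (-215:Assertion failed) total >= 0 && (depth == CV_32F || depth == CV_32S) in function 'convexHull'
```

```bash
cat > m.py <<'E'
from h import *
for n,(a,b,w,h) in {"side":(215,225,100,100),"scene":(160,180,80,60)}.items():
    c=dict(np.load(f"pics/{n}0.npz"))
    v,u=np.mgrid[b:b+h,a:a+w]; uv=np.c_[u.ravel(),v.ravel()]
    P=pts(c,uv); I=c["image"][v,u].reshape(-1,3).astype(int)
    red=(I[:,2]>150)&(I[:,1]<80); blue=(I[:,0]>120)&(I[:,2]<90)
    for nm,m in(("red top",red&(abs(P[:,2]-76)<5)),("web top",(abs(P[:,2]-72)<4)&~red),("blue bed",blue&(abs(P[:,2]-18)<5)),("table",abs(P[:,2])<4)):
        Q=np.ascontiguousarray(P[m],dtype=np.float32)
        if len(Q)>5: print(n,nm,len(Q),Q.mean(0).round(1),cv2.minAreaRect(np.ascontiguousarray(Q[:,:2])))
    cv2.imwrite(f"pics/{n}1.png",cv2.resize(c["image"][b:b+h,a:a+w],None,fx=6,fy=6,interpolation=cv2.INTER_CUBIC))
E
python3 m.py
```

```text
side red top 84 [440.3 224.3  74.9] ((440.3233337402344, 224.02169799804688), (36.298866271972656, 10.476024627685547), 50.61515426635742)
side web top 312 [500.5 163.5  72.1] ((471.45233154296875, 185.2004852294922), (80.28176879882812, 106.05535125732422), 51.355979919433594)
side blue bed 242 [425.  236.   17.8] ((472.7386779785156, 204.25404357910156), (61.13665008544922, 145.8802490234375), 57.68128204345703)
side table 7030 [ 4.863e+02  1.706e+02 -1.000e-01] ((487.8529052734375, 165.56500244140625), (253.21607971191406, 257.3837890625), 23.81882095336914)
scene red top 27 [436.6 219.2  74.2] ((436.1554870605469, 219.3494873046875), (34.0942497253418, 10.854111671447754), 54.81769561767578)
scene web top 98 [494.7 158.2  70.6] ((466.18621826171875, 180.29351806640625), (76.24177551269531, 105.83073425292969), 53.38237762451172)
scene blue bed 91 [422.2 228.8  17.4] ((459.976318359375, 211.76124572753906), (78.08635711669922, 111.43793487548828), 51.20888137817383)
scene table 2284 [515.2 212.9  -1.1] ((515.82421875, 202.35223388671875), (260.0857849121094, 274.42742919921875), 20.208221435546875)
```

View pics/side1.png

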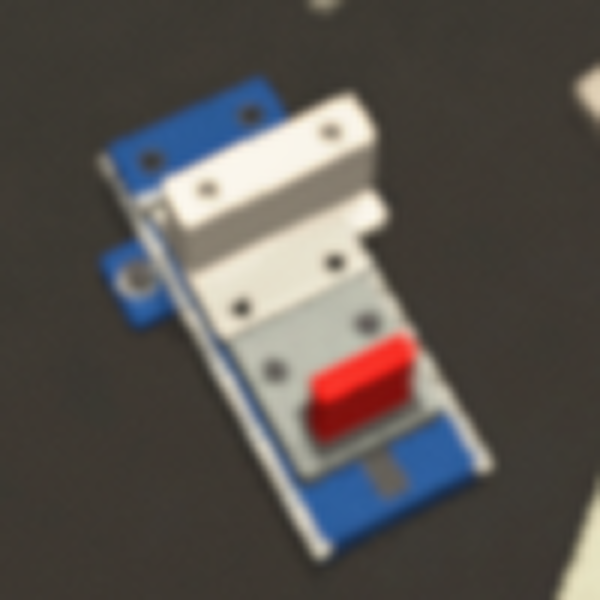

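View pics/scene1.png

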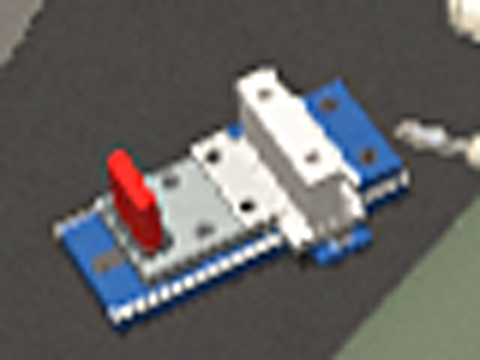

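The side crop shows the web's top face with corners at about (165,180), (350,93), (378,130) and (190,228). The red tab's top edge runs from (315,385) to (410,340). The scene crop agrees, showing the tab at (120,155) and the web top at (260,75)–(325,180).

```bash
python3 - <<'E'
from h import *
c=dict(np.load("pics/side0.npz"))
f=lambda L,z,o=(215,225):pts(c,(np.array(L)+.5)/6-.5+np.array(o),z)
W=f([(165,180),(350,93),(378,130),(190,228)],72); print(W.round(1),W.mean(0))
V=f([(108,155),(262,78),(488,462),(325,548)],18);print("bed",V.round(1))
d=lambda a,b:(np.degrees(np.arctan2(*(b-a)[1::-1])).round(1),np.linalg.norm(b-a).round(1))
print("web y",d(W[0],W[1]),d(W[3],W[2]),"x",d(W[3],W[0]),d(W[2],W[1]))
print("bed x",d(V[3],V[0]),d(V[2],V[1]),"y",d(V[0],V[1]),d(V[3],V[2]))
P=pts(c,np.argwhere(np.ones((384,512)))[:,::-1]);I=c["image"].reshape(-1,3).astype(int)
for nm,z in(("web",72),("red",76)):
    red=(I[:,2]>150)&(I[:,1]<80)
    m=(abs(P[:,2]-z)<4)&(red==(nm=="red"))&(np.hypot(P[:,0]-470,P[:,1]-190)<90)
    if nm=="web": m&=np.hypot(P[:,0]-440,P[:,1]-224)>35
    Q=np.ascontiguousarray(P[m][:,:2],dtype=np.float32); r=cv2.minAreaRect(Q);print(nm,len(Q),r,Q.mean(0))
from workcell import read_state
E
```

```text
[[536.7 182.6  72. ]
 [488.1 120.6  72. ]
 [472.3 131.   72. ]
 [519.9 196.6  72. ]] [504.26663881 157.68999272  72.        ]
bed [[576.1 157.1  18. ]
 [534.2  99.8  18. ]
 [391.7 214.8  18. ]
 [434.1 268.7  18. ]]
web y (np.float64(-128.1), np.float64(78.7)) (np.float64(-126.0), np.float64(81.0)) x (np.float64(-39.9), np.float64(21.9)) (np.float64(-33.4), np.float64(19.0))
bed x (np.float64(-38.2), np.float64(180.6)) (np.float64(-38.9), np.float64(183.1)) y (np.float64(-126.2), np.float64(71.0)) (np.float64(-128.1), np.float64(68.6))
web 292 ((504.4399108886719, 158.82533264160156), (80.28176879882812, 21.584535598754883), 51.355979919433594) [504.61307 159.8105 ]
red 79 ((440.3233337402344, 224.02169799804688), (36.298866271972656, 10.476024627685547), 50.61515426635742) [440.48804 224.22765]
```

```bash
cat >> h.py <<'E'
YAW=np.radians(-38.5)
VX=np.array([np.cos(YAW),np.sin(YAW),0]); VY=np.array([-VX[1],VX[0],0])
R=np.c_[np.cross(VX,[0,0,-1]),VX,[0,0,-1]]
E
python3 - <<'E'
from workcell import *
from h import *
movel([173,-600,390],max_speed=250)
q0=inverse_kinematics([470,190,390],R);print(q0)
movep([440,-150,390],np.array(read_state()["tool_rot"]))
print(read_state()["time"])
movep([470,190,290],R)
s=read_state();print(s["time"],s["eef_pos"],s["qpos"])
c=camera("wrist"); np.savez("pics/w1.npz",**c); cv2.imwrite("pics/w1.png",c["image"]);print(np.array(c["cam_to_world"]).round(2))
E
```

```text
[ 0.36135205  0.35607132 -1.1377486   1.63589108  0.32933861  1.36234738
 -1.49377142]
2.775
4.1083 [470.61832728 188.61186632 290.18387186] [ 0.12737617  0.35507306 -0.80320454  1.80281374  0.28485551  1.10360147
 -1.44932904]
[[ 7.8000e-01  6.0000e-01  1.9000e-01  5.1879e+02]
 [-6.2000e-01  7.4000e-01  2.4000e-01  2.4971e+02]
 [ 0.0000e+00 -3.0000e-01  9.5000e-01  4.3243e+02]
 [ 0.0000e+00  0.0000e+00  0.0000e+00  1.0000e+00]]
```

View pics/w1.png

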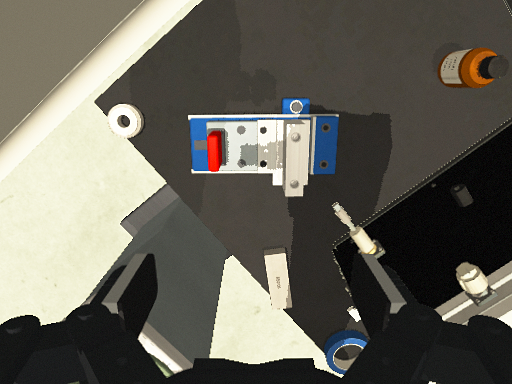

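The wrist view shows the vise from (190,115) to (338,173), with the tab's top at (214,150). The web top spans about (287–303, 122–196), and the weight ring is well to the left at (125,121). I'll measure from depth and enlarge the crop.

```bash
python3 - <<'E'
from h import *
c=dict(np.load("pics/w1.npz"))
P=pts(c,np.argwhere(np.ones((384,512)))[:,::-1]);I=c["image"].reshape(-1,3).astype(int)
near=np.hypot(P[:,0]-485,P[:,1]-185)<110
red=(I[:,2]>120)&(I[:,1]<70)&(I[:,0]<70)
for nm,m in(("web",(abs(P[:,2]-72)<4)&~red),("red",(abs(P[:,2]-76)<5)&red),("bed",(abs(P[:,2]-18)<3)),("lip/jaw",(abs(P[:,2]-36)<3)&~red)):
    m=m&near;Q=np.ascontiguousarray(P[m][:,:2],dtype=np.float32)
    o=[498,157]
    v=np.c_[(Q-o)@VX[:2],(Q-o)@VY[:2]]
    print(nm,len(Q),P[m][:,2].mean().round(1),cv2.minAreaRect(Q),"mid vx,vy ",[(np.percentile(v[:,i],[1,99])).round(1) for i in(0,1)])
cv2.imwrite("pics/w2.png",cv2.resize(c["image"][100:205,180:350],None,fx=4.7,fy=4.7,interpolation=cv2.INTER_CUBIC))
E
```

```text
web 1266 71.5 ((470.8515319824219, 185.6534881591797), (79.18345642089844, 105.1231918334961), 51.54808044433594) mid vx,vy  [array([-6.8, 13.2]), array([-33.4,  45. ])]
red 397 75.1 ((440.2022705078125, 221.38363647460938), (39.464080810546875, 11.847380638122559), 51.918846130371094) mid vx,vy  [array([-91. , -79.5]), array([-4.4, 34. ])]
bed 1765 17.3 ((488.1170654296875, 192.85006713867188), (86.21166229248047, 181.39175415039062), 51.487125396728516) mid vx,vy  [array([-119.5,   39. ]), array([-21. ,  62.6])]
lip/jaw 1404 35.3 ((486.392578125, 174.23330688476562), (81.06996154785156, 151.94485473632812), 51.229244232177734) mid vx,vy  [array([-93.1,  47.7]), array([-16.2,  46.6])]
```

View pics/w2.png

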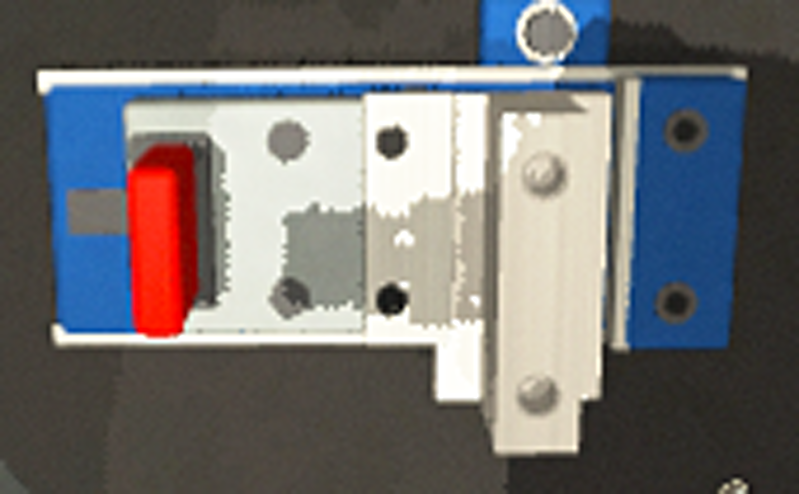

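The crop confirms it: the web stands clear and the tab's top centre is at crop (160,235). Measured centres are tab (440.5,221.7) and web (504.1,159.5), with yaw −38.5°. The 88.4 mm between them fits the expected 87 mm plus a 1.4 mm opening. Now I'll pull the tab.

```bash
python3 - <<'E'
from workcell import *
from h import *
T=np.array([440.5,221.7,0])-2.5*VX
up=np.array([0,0,1.])
movep(T+120*up,R)
print(movel(T+46*up,max_speed=100,guard=15),read_state()["eef_pos"])
clamp(); s=read_state();print(s["finger_gap"],s["gripper_force"],s["ft_force"],s["time"])
print(movel(T+46*up-35*VX,max_speed=50,guard=40))
s=read_state();print(s["eef_pos"],s["ft_force"],s["time"])
open_gripper()
movel(np.array(read_state()["eef_pos"])*[1,1,0]+120*up,max_speed=120)
W=np.array([504.1,159.5,0])
movep(W-20*VX+240*up,R)
c=camera("wrist");np.savez("pics/w3.npz",**c);print(read_state()["time"])
P=pts(c,np.argwhere(np.ones((384,512)))[:,::-1]);I=c["image"].reshape(-1,3).astype(int)
near=np.hypot(P[:,0]-475,P[:,1]-190)<125
red=(I[:,2]>120)&(I[:,1]<70)&(I[:,0]<70)
for nm,m in(("web",(abs(P[:,2]-72)<4)&~red),("red",(abs(P[:,2]-76)<5)&red)):
    Q=P[m&near][:,:2]; v=np.c_[(Q-W[:2])@VX[:2],(Q-W[:2])@VY[:2]]
    if nm=="web": v=v[v[:,0]>-40]
    print(nm,len(v),np.percentile(v,[1,99],axis=0).round(1).tolist(),cv2.minAreaRect(v.astype(np.float32))[2])
b,a=np.clip([0,0],0,None)
cv2.imwrite("pics/w3.png",c["image"])
E
```

```text
False [438.80936569 223.42860896  46.47120024]
11.085195260543617 58.41821372509003 [-0.29684124 -1.89480534  6.12198034] 6.45
False
[410.90623293 245.1789642   46.23231196] [-3.55053592 -0.7771021   9.13953927] 7.3
9.5083
web 1655 [[-9.8, -40.2], [10.0, 39.1]] 0.059052400290966034
red 551 [[-131.8, -11.0], [-120.1, 28.4]] 0.27025437355041504
```

View pics/w3.png

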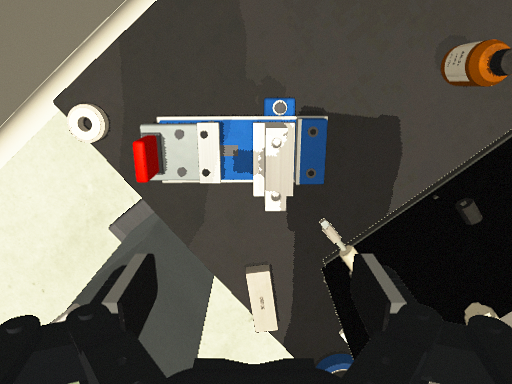

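The jaw is open by about 38 mm (lip edge near (219,150)). The block is unmoved, with its web centred within 0.5 mm and its yaw right. Now I'll grasp and lift.

```bash
python3 - <<'E'
from workcell import *
from h import *
W=np.array([504.1,159.5,0])-1.0*VX-.4*VY
up=np.array([0,0,1.])
movel(W+120*up,max_speed=120)
print(movel(W+44*up,max_speed=70,guard=15))
clamp(); s=read_state();print(s["finger_gap"],s["gripper_force"],s["ft_force"],s["eef_pos"],s["time"])
p=np.array(s["eef_pos"])
movel(p+[0,0,20],max_speed=25); print(read_state()["ft_force"],read_state()["finger_gap"])
movel(p+[0,0,134],max_speed=60)
wait(0.7); s=read_state();print(s["finger_gap"],s["gripper_force"],s["ft_force"],s["eef_pos"],s["time"])
c=camera("side");np.savez("pics/s4.npz",**c)
P=pts(c,np.argwhere(np.ones((384,512)))[:,::-1])
cv2.imwrite("pics/s4.png",cv2.resize(c["image"][190:320,190:340],None,fx=4,fy=4,interpolation=cv2.INTER_CUBIC))
E
```

```text
False
18.819584138534214 59.46247860789299 [-1.02646752 -0.75734516  5.32289851] [503.19367165 159.78505675  44.21333651] 12.5167
[-0.16737582 -0.56268018 -2.97771943] 19.045586195626683
19.5013484265548 58.58298718929291 [-0.37394201  0.06392563 -1.81143604] [503.19151326 159.79659496 178.22406659] 16.225
```

View pics/s4.png

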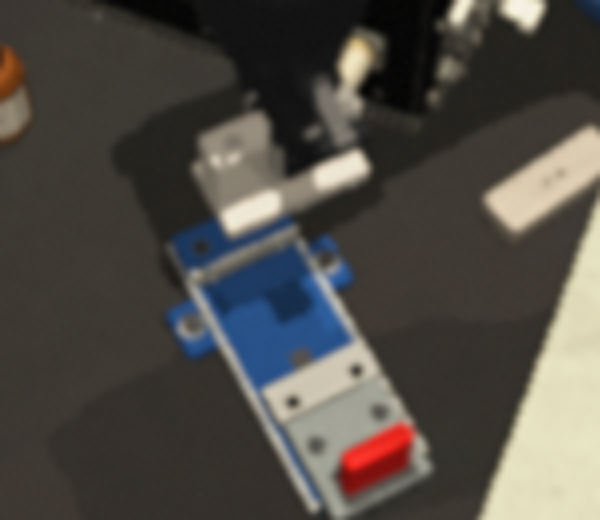

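The block hangs in the gripper above the open vise, with its foot edge running from crop (225,225) to (370,165). I'll check that it is level from depth before handing in.

```bash
python3 - <<'E'
from h import *
c=dict(np.load("pics/s4.npz"))
uv=[(np.array(p)+.5)/4-.5+[190,190] for p in[(235,215),(265,205),(325,178),(355,165)]]
P=pts(c,uv);print(P.round(1),((P-P[0])@VY).round(1))
P=pts(c,np.argwhere(np.ones((384,512)))[:,::-1]);d=P-[504,159.5,0]
y=d@VY;x=d@VX
m=(x>-22)&(x<-12)&(abs(y)<38)&(abs(y)>20)&(abs(P[:,2]-161)<10)
print(m.sum(),np.polyfit(y[m],P[m][:,2],1))
E
```

```text
[[512.8 196.  162.5]
 [501.8 183.8 160.8]
 [479.9 157.6 162. ]
 [469.3 142.8 159.5]] [  0.  -16.4 -50.6 -68.7]
78 [-5.25653473e-03  1.61644010e+02]
```

The foot's top is at about 161 mm, so the underside is at about 151 mm. The tilt along the web is about 0.005 rad, so I'm handing in.

```bash
python3 -c "
from workcell import *
print(finish_job())"
```

```text
the job is handed in; nothing more can be done
None
```

The jaw is open about 38 mm, and the job is handed in with the block held level and still above the vise, its underside about 151 mm above the table; no verdict was returned.

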